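# Drop the comb divider into the inspection tray

## Task

The measured bushes lie in one lane of the blue inspection tray and the unmeasured ones in the other; fit the yellow comb divider between the lanes so they cannot get mixed. Lower it (do not drop it) lengthwise down the middle of the tray so that every slot straddles its own cross wall, until its teeth stand on the tray floor, and let go. Leave the bushes standing in their compartments, each in its own lane.

Things in the scene. Friction and masses are not known exactly. Their poses are not given: they have to be found in the camera images.
- divider_center (a point): Centre of the loose yellow plastic comb divider (about 0.12 kg): an upright strip 193 mm long (its x), 6 mm thick (its y), 80 mm high (z up), standing on its teeth at the start. This point is half-way up, 40 mm above the tooth tips. Strip reaches 44 mm above the tips; at each end a cross flange 36 mm wide (y), 4 mm thick, equally high. Turning it end for end makes no difference.
- divider_grip (a point): Middle of the divider's grip tab, 24 mm above divider_center, same axes. The tab stands in the middle of the strip's top edge: 50 mm long (x), 12 mm thick (y), 36 mm high, from 20 mm below this point to 16 mm above it. Pinch it across its thickness.
- divider: The same divider; origin under its centre at the level of the tooth tips, same axes. Five teeth point down, parted by four slots 7 mm wide (x), 27 mm deep, open at the bottom, centred at x = -60, -20, +20, +60 mm. Bottom corners of the teeth are rounded 3 mm.
- tray: Blue plastic tray 205 (its x) x 100 (its y) x 40 mm high, held fast on the bench; origin at the centre of its underside, z up. Floor 4 mm thick, inside 197 x 92 mm. Four cross walls along y, 3 mm thick, tops rounded and level with the rim, at x = -60, -20, +20, +60 mm, each with a notch 10 mm wide at y = 0 that reaches down to 28 mm above the bench.
- tray_seat (a point): Where divider_center lies when the divider is fully home: the middle of the tray, 44 mm above its underside, the strip along the tray's x in the notches, tooth tips on the floor. Axes as the tray. Clearance 2 mm either way in x and in y.
- bush_1: Bronze bush 34 mm in diameter, 26 mm high, loose, standing in a compartment of the tray (measured lane); origin at the centre of its underside. Not to be handled.
- bush_2: Bronze bush 34 mm in diameter, 26 mm high, loose, standing in a compartment of the tray (measured lane); origin at the centre of its underside. Not to be handled.
- bush_3: Bronze bush 34 mm in diameter, 26 mm high, loose, standing in a compartment of the tray (measured lane); origin at the centre of its underside. Not to be handled.
- bush_4: Bronze bush 34 mm in diameter, 26 mm high, loose, standing in a compartment of the tray (unmeasured lane); origin at the centre of its underside. Not to be handled.
- bush_5: Bronze bush 34 mm in diameter, 26 mm high, loose, standing in a compartment of the tray (unmeasured lane); origin at the centre of its underside. Not to be handled.

How it is judged (in metres and radians):
At the end, for the whole second after the job is handed in: Divider at rest along the middle of the tray: centre within 4.5 mm of the middle in x and y and within 3 mm of seated height (44 mm above the tray underside), upright within 0.05 rad, in line with the tray within 0.06 rad; all bushes upright on the tray floor within 20 mm of their starts (x of divider_center in the frame of tray between -0.0045 and 0.0045 m and y of divider_center in the frame of tray between -0.0045 and 0.0045 m and z of divider_center in the frame of tray between 0.041 and 0.047 m and angle between divider_center's own z axis and vertical below 0.05 rad and angle between the x axis of divider_center and the x axis of tray, either way round below 0.06 rad and linear speed of divider below 0.02 m/s and z of each of bush_1, bush_2, bush_3, bush_4, bush_5 in the frame of tray below 0.009 m and angle between each of bush_1, bush_2, bush_3, bush_4, bush_5's own z axis and vertical below 0.15 rad and distance of each of bush_1, bush_2, bush_3, bush_4, bush_5 from where it was at the start of the episode below 0.02 m); the robot touches nothing.
It fails at once if the divider is dropped (falls free faster than 0.7 m/s) (linear speed of divider above 0.7 m/s and contact force between the fingers and divider below 0.1 N).
It also fails if it takes over 38 s, if anything falls off the work surface, if the arm or the gripper's body presses on something with over 40 N, if the wrist force passes 120 N, or if a joint passes its speed limit or range.

## Robot

A 7-joint arm with a two-finger parallel gripper is mounted at the origin on a cart in front of the work surface, level with it; the furniture and walls round the work are solid. World frame = base frame: x ahead of the robot, y to its left, z up, the work surface at z = 0. Lengths are in m, angles in degrees, forces in N, time in s.
With the tool pointing down it reaches from about 0.4 to 0.85 m from the base axis. Payload 10.4 kg.
Tool frame: the origin (TCP) lies at the very end of the fingers, on their centre line; the grasp point (between the pads) lies 19 mm behind it (env.grip_depth is the distance from the TCP to the grasp point, in m); z points along the fingers, y is the direction in which the jaws open and shut (so a half turn about z gives the same grasp; the last joint's range is limited). The gripper opens to 87 mm and grips with 3 to 60 N. Pads are 19 mm wide; open, the fingers measure 117 mm over their backs; the gripper's body (75 mm by 190 mm) begins 51 mm behind the grasp point.
Start: joints at [67.689, 19.034, -3.707, 83.658, 1.238, 77.344, -5.071], TCP at [0.224, -0.583, 0.223] pointing down, gripper open.
Joint ranges: [-148.97, 148.97], [-28.65, 121.19], [-84.17, 76.75], [9.2, 138.47], [-72.65, 252.65], [3.7, 117.97], [-149.18, 149.18]. Speed limits (degrees/s): [127.2, 127.2, 159.86, 159.86, 180, 180, 180].

## Interface

Orientations are given as [roll, pitch, yaw] about the fixed x, y, z axes, in that order (R = Rz(yaw) Ry(pitch) Rx(roll)).
In Python, from rig import status, camera, calibration, close_job, env gives the robot as it stands.
- The arm moves only by the tool play_rows, never from a script. Its argument "plan" is a list of rows, each a list of 2 entries, a list of its own where there are three numbers: the shift along the tool's x, y, z in m, then the turn about the tool's z in degrees. A call has 1 to 8 rows; each row is the pose to reach, as a shift and turn from the pose measured when the call began, along the tool's axes at that moment; what a row does not reach only later rows make up. A row lasts 1/12 s, in which the tool goes at most 41.7 mm and 7.16 degrees, less where a joint would pass 70% of its speed; a pose out of reach is approached as far as the arm can. A call with a gripper value outside its range is refused whole. "gripper" is the finger opening in m, from 0 to 0.087, set as the call begins (left out, the last holds). The fingers move at their own pace and stop on an object; "squeeze" is the grip in N (left out, the last holds). Time passes only in rows, so rows that repeat a pose let the fingers close. It gives the time, the measured TCP pose, the force and the opening at its end, in the units of the state.
- status.sense(): the state, without advancing time (a new reading comes with each control period).
- camera(name): name is "scene" or "top"; returns (picture, depth): 480x640x3 uint8, blue, green, red; 480x640 float32, m along the optical axis (not along the pixel's ray), 0 where there is no reading.
- calibration(name): a dict with "mtx" (3x3 intrinsics, pixels), "cam_to_world" (4x4, takes a point from camera to world coordinates). Camera axes: x right, y down, z forward; pixel columns grow to the right and rows downward; lengths in m; the calibration is good to about 2 mm. A picture is of the moment at which its call begins. calibration takes no time and is no camera call.
- close_job(): hands the job in, once; it reports no verdict.
The state is a dict: "time_s": time; "joint_pos": joint angles; "qvel": joint speeds; "effort": joint torques, N m; "position": TCP position; "ee_rot": TCP orientation; "contact_force": force on the tool from outside, world axes, zero at the start; "moment": the same for the moment, N m; "grip_width": finger opening in m.
Only numpy, scipy, OpenCV 4.12 (cv2) and the standard library are available. Lean on these libraries where they do the work, as an engineer would, in place of code of your own. Each camera call takes 0.05 s, during which the arm holds its last target. There are 200 camera calls.

## Working session

There is one attempt and no reset: what is moved stays moved. The work goes in short steps, Python scripts to look and compute and a tool call to move; the robot and the scene stay as the last step left them, time stands still between calls to the robot, and variables do not carry over. Pictures are saved under pics/ and viewed, on a budget of 10 in all, crops included, one or two more only if the job needs it, and the job is handed in when it is done.

Besides the shell and the picture viewer there is one more tool, called after "Request:" as name(argument=value, ...) on one line, values as JSON. play_rows: Moves the arm, as the interface text tells. Its arguments: {"type":"object","properties":{"plan":{"type":"array"},"gripper":{"type":"number"},"squeeze":{"type":"number"}},"required":["plan"]}

```bash
mkdir -p pics; ls
python3 - <<'E'
from rig import *
import cv2,numpy as np
print(status.sense())
for n in("scene","top"):
    p,d=camera(n);cv2.imwrite(f"pics/{n}0.png",p);np.savez(f"pics/{n}0.npz",p=p,d=d)
    c=calibration(n);print(n,np.round(c["mtx"],1).tolist(),np.round(c["cam_to_world"],4).tolist())
E
```

```text
pics
{'time_s': 0.0, 'joint_pos': array([67.68722186, 19.07303412, -3.70721305, 83.70589688,  1.23600132,
       77.3442225 , -5.07177101]), 'qvel': array([ 0.00522917, -0.11287798, -0.03426586,  0.01053727,  0.02118996,
        0.03919679, -0.03527425]), 'effort': array([-9.95336595e-04, -6.23268843e+01,  2.45874346e-02, -3.89898419e+01,
       -6.12409087e-02,  3.99318128e-02,  1.74643214e-04]), 'position': array([ 0.22402505, -0.58304743,  0.2217433 ]), 'ee_rot': array([-1.79916650e+02,  2.28693879e-03,  2.10178234e+01]), 'contact_force': array([-0.33554762,  0.33681896,  0.75102487]), 'moment': array([-0.02035437,  0.00719303, -0.02445974]), 'grip_width': 0.08666161507053477}
scene [[579.3, 0.0, 318.0], [0.0, 579.3, 242.2], [0.0, 0.0, 1.0]] [[-0.8474, -0.367, 0.3836, 0.1629], [-0.5307, 0.6054, -0.5932, 0.8202], [-0.0145, -0.7063, -0.7078, 0.6733], [0.0, 0.0, 0.0, 1.0]]
top [[509.7, 0.0, 317.5], [0.0, 509.7, 235.4], [0.0, 0.0, 1.0]] [[0.014, -0.98, 0.1984, 0.3132], [-0.9998, -0.0164, -0.0103, 0.3183], [0.0133, -0.1982, -0.9801, 0.9181], [0.0, 0.0, 0.0, 1.0]]
```

View pics/top0.png

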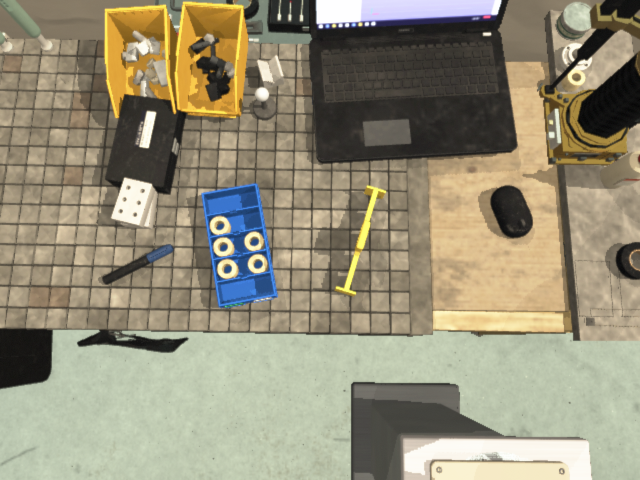

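View pics/scene0.png

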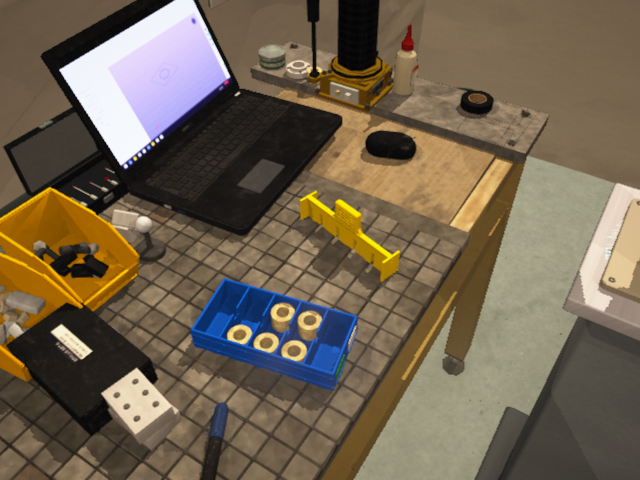

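The top view shows the tray around (238,245), the divider around (362,240) with its tab near the middle, and the bushes in the tray's lower three compartments. The scene view shows the same layout. Next I'll measure both from colour masks plus depth.

```bash
cat > h.py <<'E'
import numpy as np,cv2
from rig import camera,calibration,status
def cloud(n,p=None,d=None):
    if p is None:p,d=camera(n)
    c=calibration(n);K=c["mtx"];T=c["cam_to_world"]
    v,u=np.mgrid[:480,:640]
    P=np.stack([(u-K[0,2])/K[0,0]*d,(v-K[1,2])/K[1,1]*d,d],-1)@T[:3,:3].T+T[:3,3]
    return p,P,cv2.cvtColor(p,cv2.COLOR_BGR2HSV),d>0
def rect(xy):
    (c,s,a)=cv2.minAreaRect((xy*1000).astype(np.float32))
    if s[0]<s[1]: a+=90;s=s[::-1]
    return np.round(c,1),np.round(s,1),round((a+90)%180-90,2)
def masks(P,hsv,ok):
    roi=ok&(P[...,0]>.3)&(P[...,0]<.72)&(P[...,2]>-.01)&(P[...,2]<.12)
    roi&=(P[...,1]<.65)&(P[...,1]>0)
    H,S,V=cv2.split(hsv)
    return roi&(H>100)&(H<125)&(S>130)&(V>60), roi&(H>22)&(H<35)&(S>150)&(V>70)
E
python3 - <<'E'
from h import *
for n in("top","scene"):
    z=np.load(f"pics/{n}0.npz");p,P,hsv,ok=cloud(n,z['p'],z['d'])
    b,y=masks(P,hsv,ok)
    big=lambda m:(lambda r:r[1]==1+np.argmax(r[2][1:,4]))(cv2.connectedComponentsWithStats(m.astype(np.uint8)))
    b=big(b);y=big(y)
    print(n,b.sum(),y.sum(),"blue z pct",np.percentile(P[b][:,2],[2,50,98]),"yel",np.percentile(P[y][:,2],[2,50,98]))
    q=P[b];q=q[(q[:,2]>.034)&(q[:,2]<.047)];print("tray rim",rect(q[:,:2]),len(q))
    q=P[y];print("div all",rect(q[:,:2]))
    t=q[(q[:,2]>.055)];print("tab",rect(t[:,:2]),t.mean(0),t[:,2].max(),len(t))
    t=q[(q[:,2]>.03)&(q[:,2]<.05)];print("strip",rect(t[:,:2]),len(t))
E
```

```text
top 4836 57 blue z pct [0.00191032 0.00708626 0.04257295] yel [0.04546946 0.07929971 0.08348351]
tray rim (array([474.9, 448.1]), array([204.7, 100.8]), 11.71) 1265
div all (array([491. , 234.3]), array([58.3, 11.6]), -8.89)
tab (array([485.9, 236.5]), array([48., 11.]), -4.07) [0.48321033 0.23760966 0.07806661] 0.08355221190968443 54
strip (array([518.8, 225.8]), array([3.4, 0.7]), 83.78) 3
scene 8488 274 blue z pct [0.00244096 0.0221617  0.04117212] yel [-0.00014168  0.04354603  0.05100826]
tray rim (array([474.6, 451.4]), array([205.8, 102.3]), 11.44) 2358
div all (array([430.7, 228.4]), array([103.2,  61.4]), -28.07)<stdin>:10: RuntimeWarning: Mean of empty slice.
  ret = um.true_divide(
Traceback (most recent call last):
ValueError: zero-size array to reduction operation maximum which has no identity
```

Run:
```python
from h import *
for n in("top","scene"):
    z=np.load(f"pics/{n}0.npz");p,P,hsv,ok=cloud(n,z['p'],z['d'])
    H,S,V=cv2.split(hsv);X,Y,Z=np.moveaxis(P,-1,0)
    y=ok&(H>20)&(H<36)&(S>140)&(V>60)&(Y>.1)&(Y<.36)&(X>.3)&(X<.7)&(Z>.015)&(Z<.1)
    q=P[y];print(n,len(q))
    t=q[Z[y]>.052];print("tab",rect(t[:,:2]),np.median(t,0),t[:,2].max(),len(t))
    t=q[(Z[y]>.035)&(Z[y]<.05)];print("strip+flange",rect(t[:,:2]),len(t))
    v=np.linalg.svd(t[:,:2]-t[:,:2].mean(0))[2][0];print("axis",np.degrees(np.arctan2(v[1],v[0])))
    for k,lab in((1,"hi"),(-1,"lo")):
        pass
```

```text
top 462
tab (array([485.5, 233.2]), array([51.4, 12.9]), -16.36) [0.4820342  0.23611198 0.07910084] 0.08387981117920873 159
strip+flange (array([486.2, 233.2]), array([193.6,  34.7]), -16.17) 222
axis 163.85451944434695
scene 2181
tab (array([484.3, 236.1]), array([51.4, 14.7]), -15.79) [0.48238309 0.23996589 0.07216826] 0.08165290417062054 485
strip+flange (array([484.7, 235.3]), array([195. ,  37.5]), -16.57) 798
axis 163.79181858702555
```

```bash
cat >> h.py <<'E'
def go(x,y,z,yaw):
    "tool-axis shift (mm) and turn (deg) from the pose now to a world pose, tool down"
    from scipy.spatial.transform import Rotation as R
    s=status.sense();M=R.from_euler('xyz',s["ee_rot"],degrees=True).as_matrix()
    d=M.T@(np.array([x,y,z])-s["position"]*1000)
    t=(s["ee_rot"][2]-yaw+180)%360-180
    print("pose",np.round(s["position"]*1000,1),np.round(s["ee_rot"],2),"t",s["time_s"],"F",np.round(s["contact_force"],1),"w",round(s["grip_width"]*1000,1))
    print("shift",np.round(d,1),"turn",round(t,2))
E
python3 - <<'E'
from h import *
Q=[]
for n in("top","scene"):
    z=np.load(f"pics/{n}0.npz");p,P,hsv,ok=cloud(n,z['p'],z['d']);Q.append(P[ok])
Q=np.concatenate(Q)
for x in np.arange(.3,.9,.1):
    r=[]
    for y in np.arange(-.6,.6,.1):
        m=(Q[:,0]>=x)&(Q[:,0]<x+.1)&(Q[:,1]>=y)&(Q[:,1]<y+.1);r.append(round(np.percentile(Q[m,2],99.5),2) if m.sum()>20 else None)
    print(round(x,1),r)
go(450,-250,260,70)
E
```

```text
0.3 [np.float64(-0.93), np.float64(-0.93), np.float64(0.0), np.float64(0.0), np.float64(0.0), np.float64(-0.01), np.float64(-0.01), np.float64(0.01), np.float64(0.04), np.float64(0.04), np.float64(0.04), np.float64(0.01)]
0.4 [None, np.float64(-0.93), np.float64(0.0), np.float64(0.02), np.float64(0.0), np.float64(-0.01), np.float64(-0.01), np.float64(0.01), np.float64(0.08), np.float64(0.04), np.float64(0.04), np.float64(0.04)]
0.5 [None, None, np.float64(0.0), np.float64(0.08), np.float64(0.0), np.float64(0.02), np.float64(-0.01), np.float64(0.04), np.float64(0.08), np.float64(0.01), np.float64(0.04), np.float64(0.05)]
0.6 [None, None, np.float64(0.0), np.float64(0.15), np.float64(0.23), np.float64(0.03), np.float64(0.03), np.float64(0.03), np.float64(0.03), np.float64(0.02), np.float64(0.01), np.float64(0.05)]
0.7 [None, None, np.float64(0.04), np.float64(0.06), np.float64(0.32), np.float64(0.32), np.float64(0.03), np.float64(0.03), np.float64(0.03), np.float64(0.03), np.float64(0.1), np.float64(0.1)]
0.8 [None, None, np.float64(0.0), np.float64(0.02), np.float64(0.03), np.float64(0.03), np.float64(0.03), np.float64(0.04), np.float64(0.05), np.float64(0.06), np.float64(0.1), np.float64(0.1)]
0.9 [None, None, np.float64(0.0), np.float64(0.04), np.float64(0.04), np.float64(0.21), np.float64(0.24), np.float64(0.25), np.float64(0.25), np.float64(0.25), np.float64(0.1), np.float64(0.1)]
pose [ 224.  -583.1  221.9] [-179.93    0.     21.02] t 0.1 F [ 0.1  0.5 -0.1] w 86.7
shift [ 330.4 -230.   -37.9] turn -48.98
```

Request:
play_rows(plan=[[[0.03, -0.021, -0.004], -5], [[0.06, -0.042, -0.008], -10], [[0.09, -0.063, -0.012], -15], [[0.12, -0.084, -0.018], -20], [[0.15, -0.105, -0.024], -26], [[0.18, -0.126, -0.03], -32], [[0.21, -0.147, -0.036], -38], [[0.24, -0.168, -0.04], -44]], gripper=0.06, squeeze=30)

```text
time_s: 0.77
position: [0.3885, -0.3386, 0.2624]
ee_rot: [-180.0, -0.0, 65.3]
contact_force: [1.0, -1.1, -1.3]
grip_width: 0.0604
```

```bash
python3 -c "
from h import *
go(460,0,250,115)"
```

```text
pose [ 388.5 -338.6  262.4] [-1.7996e+02 -3.0000e-02  6.5310e+01] t 0.7667 F [ 1.  -1.1 -1.3] w 60.4
shift [337.5 -76.4  12.7] turn -49.69
```

Request:
play_rows(plan=[[[0.036, -0.015, 0], -6], [[0.075, -0.028, 0], -12], [[0.115, -0.04, 0], -19], [[0.155, -0.05, 0], -26], [[0.195, -0.058, 0.003], -33], [[0.235, -0.066, 0.006], -40], [[0.275, -0.072, 0.01], -46], [[0.31, -0.076, 0.013], -52]])

```text
time_s: 1.43
position: [0.4487, -0.0224, 0.2495]
ee_rot: [-180.0, -0.0, 117.7]
contact_force: [-0.6, -0.3, 0.2]
grip_width: 0.0602
```

```bash
python3 -c "
from h import *
go(485.4,234.3,150,163.8)"
```

```text
pose [448.7 -22.4 249.5] [-1.8000e+02 -2.0000e-02  1.1767e+02] t 1.4333 F [-0.6 -0.3  0.2] w 60.2
shift [210.3 151.7  99.6] turn -46.13
```

Request:
play_rows(plan=[[[0.028, 0.02, 0.012], -6], [[0.056, 0.04, 0.025], -12], [[0.084, 0.06, 0.038], -18], [[0.112, 0.08, 0.052], -24], [[0.14, 0.1, 0.066], -30], [[0.168, 0.12, 0.08], -36], [[0.192, 0.138, 0.09], -42], [[0.21, 0.1515, 0.1], -46]])

```text
time_s: 2.1
position: [0.4847, 0.2367, 0.1487]
ee_rot: [179.9, -0.1, 164.1]
contact_force: [0.8, -0.4, 0.5]
grip_width: 0.0603
```

```bash
python3 -c "
from h import *
p,d=camera('top');cv2.imwrite('pics/t1.png',cv2.resize(p[130:330,260:460],(800,800),interpolation=2)[:600])
go(485.4,234.3,46,163.8)"
```

```text
pose [483.6 239.8 147.1] [179.89  -0.21 164.49] t 2.15 F [-3.8 -0.3 -1.2] w 60.4
shift [ -3.6  -5.  101.1] turn 0.69
```

View pics/t1.png

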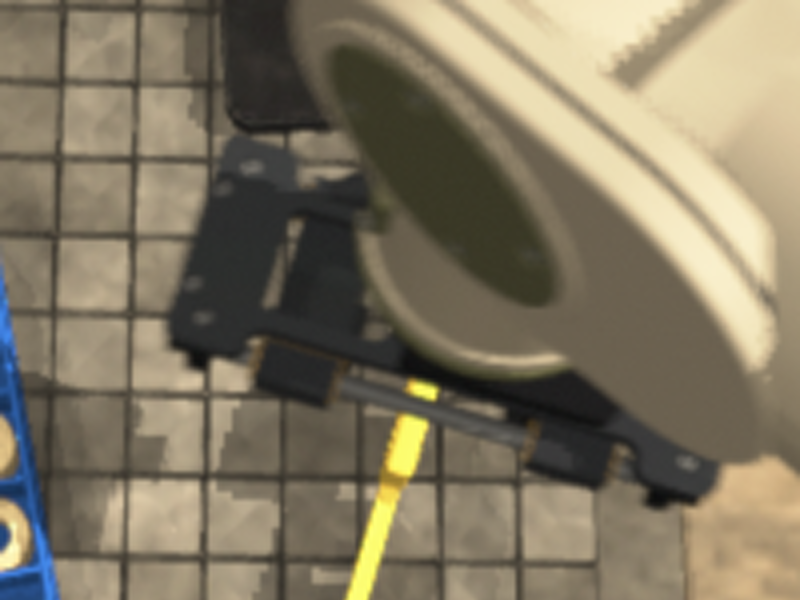

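The open gripper stands over the tab and in line with it; the tab shows at about (405,450) in the crop. Next I'll descend.

Request:
play_rows(plan=[[[-0.002, -0.003, 0.01], 0.7], [[-0.0036, -0.005, 0.025], 0.7], [[-0.0036, -0.005, 0.042], 0.7], [[-0.0036, -0.005, 0.06], 0.7], [[-0.0036, -0.005, 0.078], 0.7], [[-0.0036, -0.005, 0.092], 0.7], [[-0.0036, -0.005, 0.1], 0.7], [[-0.0036, -0.005, 0.101], 0.7]])

```text
time_s: 2.82
position: [0.4847, 0.2333, 0.0444]
ee_rot: [180.0, -0.3, 163.7]
contact_force: [-0.0, -0.7, -0.8]
grip_width: 0.0604
```

```bash
python3 -c "
from h import *
go(485.4,234.3,46,163.8)"
```

```text
pose [484.7 233.3  44.4] [179.98  -0.32 163.73] t 2.8167 F [-0.  -0.7 -0.8] w 60.4
shift [-0.4  1.2 -1.6] turn -0.07
```

Request:
play_rows(plan=[[[-0.0004, 0.001, -0.0015], 0], [[-0.0004, 0.001, -0.0015], 0], [[-0.0004, 0.001, -0.0015], 0], [[-0.0004, 0.001, -0.0015], 0], [[-0.0004, 0.001, -0.0015], 0], [[-0.0004, 0.001, -0.0015], 0], [[-0.0004, 0.001, -0.0015], 0], [[-0.0004, 0.001, -0.0015], 0]], gripper=0.004)

```text
time_s: 3.48
position: [0.4854, 0.2341, 0.046]
ee_rot: [180.0, -0.3, 163.7]
contact_force: [-0.4, 0.1, 1.1]
grip_width: 0.0145
```

```bash
python3 -c "
from h import *
go(485.4,234.3,146,163.8)"
```

```text
pose [485.4 234.1  46. ] [179.98  -0.31 163.73] t 3.4833 F [-0.4  0.1  1.1] w 14.5
shift [   0.6    0.2 -100. ] turn -0.07
```

Request:
play_rows(plan=[[[0, 0, 0], 0], [[0, 0, 0], 0], [[0, 0, 0], 0], [[0, 0, -0.004], 0], [[0, 0, -0.012], 0], [[0, 0, -0.022], 0], [[0, 0, -0.034], 0], [[0, 0, -0.046], 0]])

```text
time_s: 4.15
position: [0.4858, 0.2342, 0.0936]
ee_rot: [180.0, -0.3, 163.7]
contact_force: [-0.7, 0.1, -1.3]
grip_width: 0.0118
```

```bash
python3 -c "
from h import *
go(474.8,449.7,130,191.6)"
```

```text
pose [485.8 234.2  93.6] [179.96  -0.28 163.74] t 4.15 F [-0.7  0.1 -1.3] w 11.8
shift [ 71.  203.8 -35.9] turn -27.86
```

Request:
play_rows(plan=[[[0.003, 0.01, -0.016], -1.5], [[0.01, 0.03, -0.03], -5], [[0.02, 0.058, -0.036], -9], [[0.031, 0.09, -0.036], -13], [[0.043, 0.122, -0.036], -17], [[0.054, 0.154, -0.036], -21], [[0.063, 0.182, -0.036], -25], [[0.069, 0.198, -0.036], -27.5]])

```text
time_s: 4.82
position: [0.4739, 0.4471, 0.1314]
ee_rot: [179.7, -0.2, -168.4]
contact_force: [0.3, -0.7, -2.4]
grip_width: 0.0119
```

Request:
play_rows(plan=[[[0.001, 0.001, 0], -0.2], [[0.001, 0.001, 0], -0.2], [[0.001, 0.001, 0], -0.2], [[0.001, 0.001, 0], -0.2]])

```text
time_s: 5.15
position: [0.4738, 0.4463, 0.1318]
ee_rot: [179.8, -0.2, -168.4]
contact_force: [-0.9, -0.5, -1.9]
grip_width: 0.0117
```

```bash
python3 - <<'E'
from h import *
go(474.8,449.7,130,191.6)
for n in("top","scene"):
    p,P,hsv,ok=cloud(n)
    np.savez(f"pics/{n}2.npz",p=p)
    cv2.imwrite(f"pics/{n}2.png",p)
    H,S,V=cv2.split(hsv);X,Y,Z=np.moveaxis(P,-1,0)
    near=ok&(X>.3)&(X<.62)&(Y>.36)&(Y<.55)
    y=near&(H>20)&(H<36)&(S>140)&(V>60)&(Z>.06)&(Z<.2)
    b=near&(H>100)&(H<125)&(S>130)&(V>60)&(Z>.034)&(Z<.047)
    q=P[y];print(n,len(q),"z",np.percentile(q[:,2],[1,50,99]),"div",rect(q[:,:2]))
    t=q[np.abs(q[:,2]-.125)<.008];print("strip-top",rect(t[:,:2]),len(t))
    print("tray",rect(P[b][:,:2]),b.sum())
E
python3 -c "
import cv2;cv2.imwrite('pics/s2c.png',cv2.resize(cv2.imread('pics/scene2.png')[200:400,140:400],(780,600),interpolation=2))"
```

```text
pose [473.8 446.3 131.8] [ 179.75   -0.18 -168.37] t 5.15 F [-0.9 -0.5 -1.9] w 11.7
shift [-1.7  3.1  1.8] turn 0.03
top 408 z [0.09443081 0.13010881 0.16541408] div (array([415.9, 438.6]), array([81.8, 32.7]), 21.21)
strip-top (array([411.3, 437.6]), array([72.6, 32.4]), 22.52) 292
tray (array([422.6, 437.5]), array([100.7,  98.1]), -78.34) 560
scene 2260 z [0.08714406 0.11651181 0.16461879] div (array([473.9, 448.4]), array([193.9,  36.8]), 11.6)
strip-top (array([473.8, 448.2]), array([193.5,  36.4]), 11.64) 804
tray (array([474.4, 451.3]), array([205.2, 102.2]), 11.81) 1730
```

View pics/s2c.png

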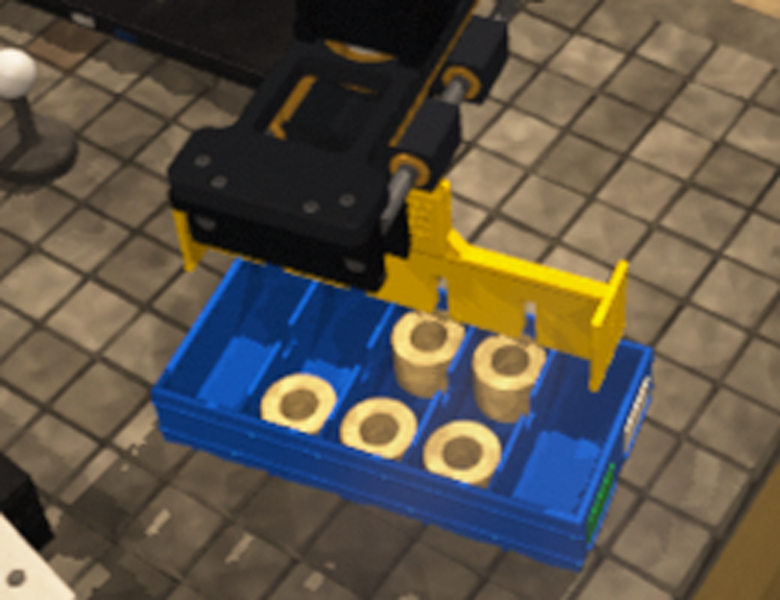

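View pics/top2.png

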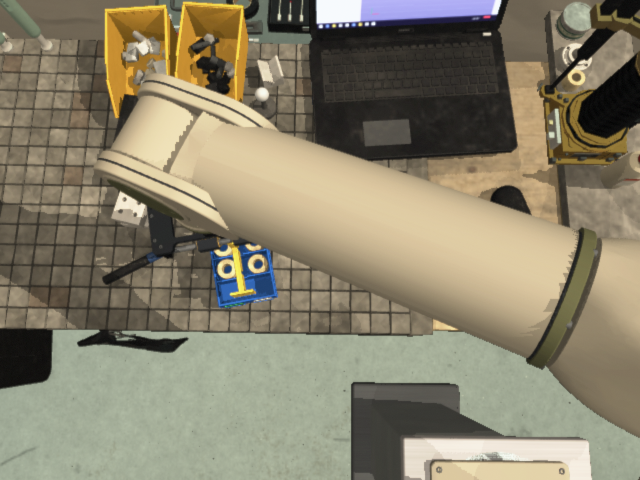

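The scene view shows the divider held above the tray and in line with it, with the bushes in their compartments. The top view is mostly blocked by the arm. In the scene camera alone, divider to tray is about (+0.7, +3.0) mm, which agrees with the robot-based figure.

Request:
play_rows(plan=[[[-0.0007, 0.001, 0.003], 0], [[-0.0014, 0.002, 0.009], 0], [[-0.0014, 0.0031, 0.017], 0], [[-0.0014, 0.0031, 0.025], 0], [[-0.0014, 0.0031, 0.031], 0], [[-0.0014, 0.0031, 0.034], 0], [[-0.0014, 0.0031, 0.035], 0], [[-0.0014, 0.0031, 0.035], 0]])

```text
time_s: 5.92
position: [0.4742, 0.4498, 0.0964]
ee_rot: [179.8, -0.2, -168.4]
contact_force: [0.3, -0.5, -2.0]
grip_width: 0.0118
```

Run:
```python
from h import *
go(474.6,449.5,97,191.6)
a=np.radians(11.6)
for n in("scene","top"):
    p,P,hsv,ok=cloud(n)
    H,S,V=cv2.split(hsv);X,Y,Z=np.moveaxis(P,-1,0)
    near=ok&(X>.3)&(X<.62)&(Y>.36)&(Y<.55)
    y=near&(H>20)&(H<36)&(S>140)&(V>60)&(Z>.08)&(Z<.2)
    b=near&(H>100)&(H<125)&(S>130)&(V>60)&(Z>.034)&(Z<.047)
    q=P[y];print(n,len(q),"z",np.percentile(q[:,2],[1,50,99]),"div",rect(q[:,:2]))
    t=q[np.abs(q[:,2]-.095)<.005];print("strip-top",rect(t[:,:2]),len(t))
    print("tray",rect(P[b][:,:2]),b.sum())
    cv2.imwrite(f"pics/{n}3.png",cv2.resize(p[200:400,140:400],(780,600),interpolation=2))
```

```text
pose [474.2 449.8  96.4] [ 179.75   -0.21 -168.35] t 5.9167 F [ 0.3 -0.5 -2. ] w 11.8
shift [-0.3 -0.4 -0.6] turn 0.05
scene 1076 z [0.08041531 0.09400759 0.17684608] div (array([456.7, 489.2]), array([194. ,  92.2]), 24.9)
strip-top (array([426.2, 440.1]), array([95.2, 37.3]), 9.12) 486
tray (array([474.5, 451.6]), array([205.7, 101.8]), 11.83) 1451
top 322 z [0.08269898 0.09548812 0.16370191] div (array([416.5, 435.6]), array([73.2, 33.9]), 11.14)
strip-top (array([416.3, 435.6]), array([72.8, 33.7]), 11.14) 271
tray (array([418.9, 437.1]), array([100.3,  90.5]), -78.43) 534
```

View pics/scene3.png

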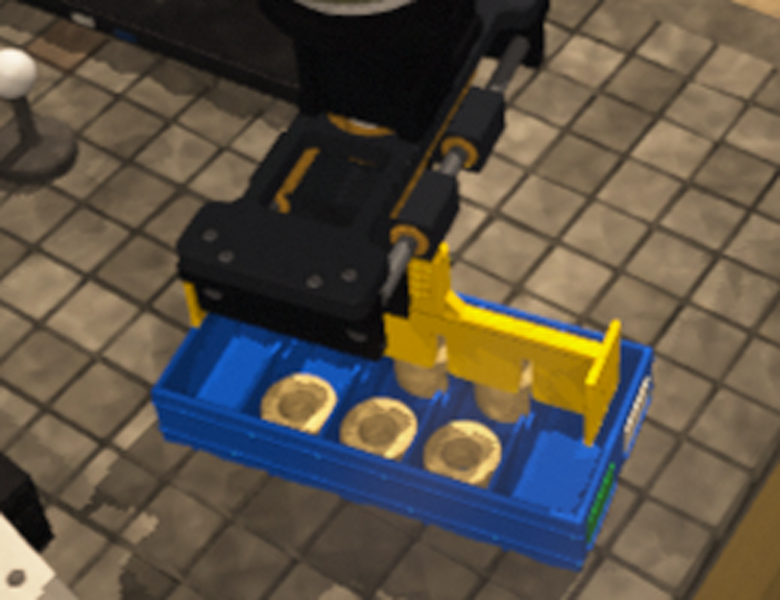

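The divider sits just above the walls. In the scene crop the slots at about (440,350) and (527,375) line up with their walls, and the end clearances are even at about 6 mm to the outer rim. I'll lower gently and watch the force.

Request:
play_rows(plan=[[[-0.0003, -0.0002, 0.002], 0], [[-0.0003, -0.0002, 0.005], 0], [[-0.0003, -0.0002, 0.008], 0], [[-0.0003, -0.0002, 0.011], 0], [[-0.0003, -0.0002, 0.014], 0], [[-0.0003, -0.0002, 0.017], 0], [[-0.0003, -0.0002, 0.019], 0], [[-0.0003, -0.0002, 0.02], 0]])

```text
time_s: 6.68
position: [0.4745, 0.4498, 0.0765]
ee_rot: [179.7, -0.2, -168.4]
contact_force: [0.1, -0.6, -1.3]
grip_width: 0.0116
```

```bash
python3 -c "
from h import *
go(474.5,449.7,50,191.6)"
```

```text
pose [474.5 449.8  76.5] [ 179.74   -0.19 -168.36] t 6.6833 F [ 0.1 -0.6 -1.3] w 11.6
shift [-0.  -0.3 26.5] turn 0.04
```

Tips are about 10 mm below the wall tops and there's no contact, so the slots have engaged. Continuing down.

Request:
play_rows(plan=[[[0, 0, 0.003], 0], [[0, 0, 0.006], 0], [[0, 0, 0.01], 0], [[0, 0, 0.014], 0], [[0, 0, 0.017], 0], [[0, 0, 0.02], 0], [[0, 0, 0.022], 0], [[0, 0, 0.022], 0]])

```text
time_s: 7.35
position: [0.4743, 0.4497, 0.054]
ee_rot: [179.8, -0.2, -168.4]
contact_force: [-0.3, -0.0, -0.9]
grip_width: 0.012
```

Request:
play_rows(plan=[[[0, 0, 0.001], 0], [[0, 0, 0.002], 0], [[0, 0, 0.003], 0], [[0, 0, 0.004], 0], [[0, 0, 0.0045], 0], [[0, 0, 0.0045], 0]])

```text
time_s: 7.85
position: [0.4744, 0.4498, 0.0501]
ee_rot: [179.8, -0.2, -168.4]
contact_force: [-1.2, -1.2, 5.3]
grip_width: 0.0115
```

```bash
python3 -c "
from h import *
go(474.5,449.7,50,191.6)"
```

```text
pose [474.4 449.8  50.1] [ 179.76   -0.2  -168.36] t 7.85 F [-1.2 -1.2  5.3] w 11.5
shift [-0.1 -0.2  0. ] turn 0.04
```

There's floor contact at TCP z = 50.1 mm, the expected height. Releasing.

Request:
play_rows(plan=[[[0, 0, 0], 0], [[0, 0, 0], 0], [[0, 0, 0], 0], [[0, 0, 0], 0], [[0, 0, 0], 0], [[0, 0, 0], 0], [[0, 0, 0], 0], [[0, 0, 0], 0]], gripper=0.05)

```text
time_s: 8.52
position: [0.4743, 0.4498, 0.05]
ee_rot: [179.8, -0.2, -168.4]
contact_force: [-0.3, 0.2, 0.4]
grip_width: 0.0485
```

Request:
play_rows(plan=[[[0, 0, -0.003], 0], [[0, 0, -0.01], 0], [[0, 0, -0.022], 0], [[0, 0, -0.036], 0], [[0, 0, -0.054], 0], [[0, 0, -0.074], 0], [[0, 0, -0.094], 0], [[0, 0, -0.11], 0]])

```text
time_s: 9.18
position: [0.475, 0.4501, 0.1635]
ee_rot: [179.7, -0.1, -168.3]
contact_force: [0.3, 0.8, 0.3]
grip_width: 0.0498
```

```bash
python3 -c "
from h import *
go(450,200,220,180)"
```

```text
pose [475.  450.1 163.5] [ 1.7968e+02 -8.0000e-02 -1.6834e+02] t 9.1833 F [0.3 0.8 0.3] w 49.8
shift [  75.1 -239.6  -57.8] turn 11.66
```

Request:
play_rows(plan=[[[0.006, -0.018, -0.01], 1], [[0.015, -0.05, -0.03], 3], [[0.026, -0.085, -0.045], 5], [[0.037, -0.12, -0.055], 7], [[0.05, -0.155, -0.058], 9], [[0.06, -0.19, -0.058], 10], [[0.07, -0.22, -0.058], 11], [[0.075, -0.24, -0.058], 11]])

```text
time_s: 9.85
position: [0.4499, 0.1968, 0.2214]
ee_rot: [179.8, -0.0, -179.5]
contact_force: [0.9, 1.0, 0.4]
grip_width: 0.05
```

Request:
play_rows(plan=[[[0, 0, 0], 0], [[0, 0, 0], 0]])

```text
time_s: 10.02
position: [0.4504, 0.196, 0.2229]
ee_rot: [179.9, 0.1, -179.7]
contact_force: [0.6, 1.0, 0.3]
grip_width: 0.0503
```

Run:
```python
from h import *
go(450,200,220,180)
for n in("scene","top"):
    p,P,hsv,ok=cloud(n)
    H,S,V=cv2.split(hsv);X,Y,Z=np.moveaxis(P,-1,0)
    near=ok&(X>.33)&(X<.62)&(Y>.36)&(Y<.55)
    y=near&(H>22)&(H<36)&(S>150)&(V>60)&(Z>.042)&(Z<.1)
    b=near&(H>100)&(H<125)&(S>130)&(V>60)&(Z>.034)&(Z<.047)
    q=P[y];print(n,len(q),"z",np.percentile(q[:,2],[1,50,99,100]),"div",rect(q[:,:2]))
    t=q[q[:,2]>.058];print("tab",rect(t[:,:2]),len(t))
    print("tray",rect(P[b][:,:2]),b.sum())
    c=p[170:320,140:340] if n=="top" else p[240:400,170:380]
    cv2.imwrite(f"pics/{n}4.png",cv2.resize(c,None,fx=3.7,fy=3.7,interpolation=2))
```

```text
pose [450.4 196.  222.9] [ 1.7989e+02  1.1000e-01 -1.7966e+02] t 10.0167 F [0.6 1.  0.3] w 50.3
shift [0.4 4.  2.9] turn 0.34
scene 970 z [0.04502956 0.04900748 0.08578345 0.08678056] div (array([475.9, 452.7]), array([196. ,  37.2]), 12.04)
tab (array([474.4, 453. ]), array([47.6, 13.8]), 8.04) 347
tray (array([474.6, 451.3]), array([205.8, 103. ]), 11.87) 2019
top 249 z [0.04412282 0.08334482 0.08797451 0.08869216] div (array([473.6, 447.1]), array([189.7,  33.8]), 12.47)
tab (array([476.2, 448.6]), array([47.5, 11.7]), 11.84) 158
tray (array([475.1, 448.2]), array([205., 101.]), 11.59) 1175
```

View pics/scene4.png

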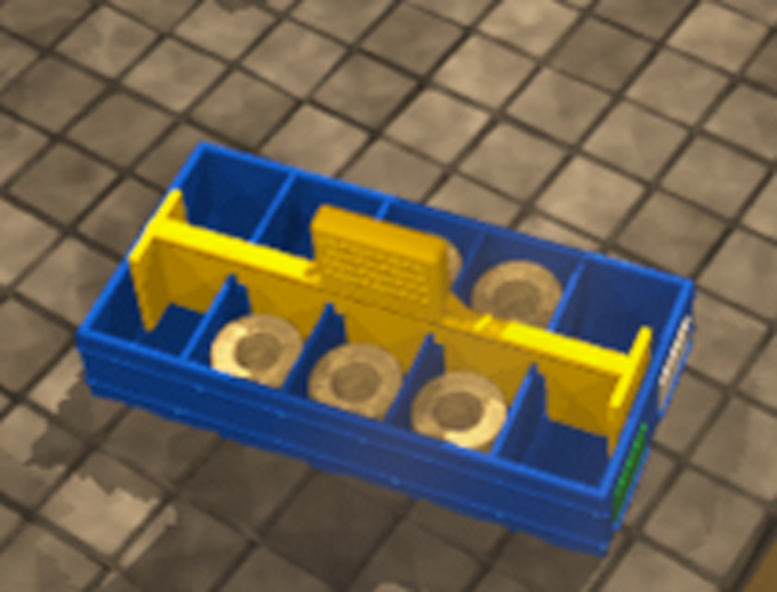

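View pics/top4.png

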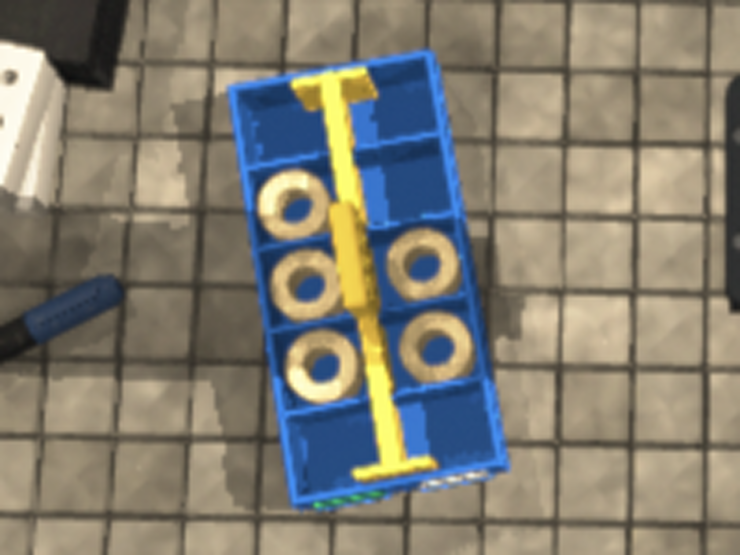

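The scene crop shows the strip down the middle, seated in all four walls from (230,290) to (535,375). The top crop shows three bushes left of it and two right, all standing. The tab top at about 84–88 mm matches the seated height of 84 mm, and the divider is in line with the tray. Handing in.

```bash
python3 -c "
from rig import close_job
print(close_job())"
```

```text
the job is handed in; nothing more can be done
None
```

The divider is fitted down the middle of the tray and released, and I handed the job in at about 10 s of the 38 s allowed. I gripped it by its tab, lowered it until its teeth touched the floor, then let go and backed the arm clear.

- **Seating:** the teeth touched down at tool height 50.1 mm, where 50 mm was expected, with about 5 N of contact force. The last pictures show every slot over its own cross wall.
- **Position:** both cameras put the divider's centre within about 2 mm of the tray's centre, and its yaw within about 1° of the tray's. The top camera's outline and the scene camera's tab angle (8°) rest on partial views, so they are less certain.
- **Height reading:** the depth images put the tab top at 86–88 mm, while seated height would give 84 mm. Floor contact came at the expected height, so I put the difference down to camera error, since the tab also read up to 4 mm high when it was standing on the bench.
- **Bushes:** all five stand upright in their own compartments, three in one lane and two in the other. I checked this by eye and did not measure how far each one moved.

I viewed 8 pictures of the 10 allowed.

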